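# Gauge the milled tongue of a slide bar in a sloping bench caliper

### The job

Lay the steel slide bar flat on the sloping bed of the bench caliper, narrow tongue pointing up the slope between the two jaws and its thick end down against the ledge. Then slide the caliper's carriage shut by its thumb fin until the tongue is pinched between the jaws and the sprung jaw has been pressed back about halfway into the carriage (about 5 of its 10 mm), never ramming it hard; let go and leave it so. Do not disturb the solder reel, the small tin or the roll of tape.

Things in the scene. Friction and masses are not known exactly. Their poses are not given: they have to be found in the camera images.
- bed: Bed of the fixed caliper: oiled steel plate (a bar let go slides down to the ledge) sloping up away from the robot at 30 degrees. Axes: x up the slope, y left along the jaws' travel, z out of the bed; origin on its surface (x -84 to +77, y -167 to +92 mm). A beam (x 42 to 60 mm, 16 high) carries two flat-faced jaws, x -12 to 38, z 3 to 23 mm: left one clamped, right one sprung, open at first.
- ledge (a point): Upper inner edge of the steel ledge across the bed's low end: bed x = -75, y = -10, z = 10 mm. The ledge is 10 mm high over the bed, 6 mm thick and runs from bed y = -70 to +50 mm; the bar's thick end rests against its upslope face.
- jaw_gap (a point): Point on the bed between the open jaws: bed x = 13, y = -10, z = 0; always at least 15 mm of room for the tongue on either side of it at the start. The left jaw's face is clamped anywhere from bed y = +12 to +37 mm, set anew each time and not told (find it by touch or sight); it stays put. The right jaw's face starts at bed y = -50 to -38 mm.
- head (a point): Lower front edge of the grey readout head that overhangs the beam: bed x = 115, z = 96 mm; it fills bed x 115 to 153, z 96 to 152, y -148 to +73 mm. It keeps a gripper that points straight down off the thumb fin: come square to the bed instead, tilted about 30 degrees.
- thumb (a point): Top centre of the thumb fin on the sliding carriage, 63 mm above the bed, at bed x = 51 mm. The fin is 22 mm along bed x, 12 mm along y, and rises from the carriage's top at z = 26 mm. The carriage slides only along bed y: fin at y = -94 (open; starts -94 to -82) to -4 mm (shut). Dry friction of about 9 N holds it where it is left.
- jaw: Sprung right jaw, steel, 14 mm thick. At rest its origin has the thumb's bed y (bed x = 0, z = 0), and its flat face lies 44 mm to +y of the origin. It yields up to 10 mm to -y relative to the thumb: 2.4 N to start, 5.4 N at 5 mm, 8.4 N at the stop. So sliding the carriage takes about 9 N free, about 14.4 N with the jaw pressed halfway.
- bar: Steel slide bar, loose on the bench left of the caliper, 110 mm long, 24 mm high, 0.1 to 0.17 kg. Its x axis runs along it towards the tongue; the origin is the centre of the underside. Thick body 26 mm wide from x = -55 to 0 mm, milled tongue 14 mm wide from x = 0 to +55 mm.
- tongue_tip (a point): Centre of the end face of the tongue: 55 mm along the bar's x axis from its origin, 12 mm above its underside.
- reel: Bystander: reel of solder with black flanges, 57 mm across and 46 mm high, standing in front and to the right of the caliper; origin at the underside.
- tin: Bystander: small round tin with a red-brown lid, 44 mm across, 20 mm high; origin at the underside.
- roll: Bystander: flat roll of black tape, 62 mm across, 19 mm high; origin at the underside.

How it is judged (in metres and radians):
On the way, in this order (a step that is already met when the one before it is completed fails the run):
1. the bar lies flat on the bed, tongue up the slope between the open jaws, thick end at the ledge, let go (x of tongue_tip in the frame of bed between 0.029 and 0.042 m and z of bar in the frame of bed below 0.004 m and angle between the z axis of bar and the z axis of bed, either way round below 0.07 rad and contact force between the fingers and bar below 0.1 N and linear speed of bar below 0.02 m/s), for 0.2 s.
2. the sprung jaw presses on the tongue with its measuring force (contact force between jaw and bar above 3.6 N and x of tongue_tip in the frame of bed above 0.029 m), for 0.2 s.
At the end, for the whole second after the job is handed in: The bar rests flat on the bed (4 mm, 4 degrees), square to the jaws within 5 degrees, its tongue tip at bed x = 29 to 42 mm (35 when the thick end touches the ledge); the sprung jaw presses on the tongue with 3.6 to 7.2 N (pressed back 2 to 8 mm) by itself (all of step 2 and x of tongue_tip in the frame of bed below 0.042 m and z of bar in the frame of bed below 0.004 m and angle between the z axis of bar and the z axis of bed, either way round below 0.07 rad and angle between the x axis of bar and the x axis of bed, either way round below 0.09 rad and contact force between jaw and bar below 7.2 N and linear speed of each of bar, jaw below 0.01 m/s).
It fails at once if the sprung jaw is rammed onto the bar with more than 13 N (contact force between jaw and bar above 13 N).
It fails at once if a bystander is moved more than 25 mm (distance of any of reel, tin, roll from where it was at the start of the episode above 0.025 m).
It also fails if it takes over 70 s, if anything falls off the work surface, if the arm or the gripper's body presses on something with over 40 N, if the wrist force passes 120 N, or if a joint passes its speed limit or range.

### The arm

A 6-joint arm with a two-finger parallel gripper is mounted at the origin on a cart in front of the work surface, level with it; the furniture and walls round the work are solid. World frame = base frame: x ahead of the robot, y to its left, z up, the work surface at z = 0. Lengths are in m, angles in degrees, forces in N, time in s.
With the tool pointing down it reaches from about 0.25 to 0.725 m from the base axis. Payload 9.7 kg.
Tool frame: the origin (TCP) lies on the centre line of the jaws, within the pads' length; the fingertips stand 19 mm ahead of it and the grasp point (between the pads) is the TCP (bot.tcp_to_tips is the z of the fingertips in the tool frame, in m); z points along the fingers, y is the line along which they close (so a half turn about z gives the same grasp; the last joint's range is limited). The gripper opens to 85 mm and grips with 20 to 120 N. Pads are 22 mm wide; open, the fingers measure 114 mm over their backs; the gripper's body (76 mm by 85 mm) begins 54 mm behind the grasp point. The pads swing forward as they close: fully open they stand 13 mm farther back than shut.
Start: joints at [73.109, 4.979, 10.078, 95.1, 0, 90], TCP at [0.16, 0.526, 0.25] pointing down, gripper open.
Joint ranges: [-179.16, 179.16], [-48.56, 103.87], [-65.8, 70.77], [-126.05, 130.52], [-82.76, 87.17], [-180, 180]. Speed limits (degrees/s): [127.2, 127.2, 147.25, 180, 180, 180].

### API

Orientations are given as [roll, pitch, yaw] about the fixed x, y, z axes, in that order (R = Rz(yaw) Ry(pitch) Rx(roll)).
In Python, from workcell import bot gives the robot as it stands. The module is installed in compiled form; this text tells all that it offers.
- The arm moves only by the tool play_rows, never from a script. Its argument "increments" is a list of rows, each an object with "slide": the shift along the tool's x, y, z in mm, a list of three; "angular": the turn, a rotation vector about the tool's x, y, z in degrees, a list of three; "claw": the opening, from -1 (shut) to 1 (fully open). In form: [{"slide": [x, y, z], "angular": [rx, ry, rz], "claw": claw}, ...]. A call has 1 to 8 rows; each row shifts and turns the commanded pose from where the row before left it, along the tool's axes as they then stand; what a row does not reach is not made up. A row lasts 1/10 s, in which the tool goes at most 50 mm and 8.59 degrees, less where a joint would pass 70% of its speed; a pose out of reach is approached as far as the arm can. A call is refused whole if a number of a shift passes 50 or a number of a turn 8.59, either way. A call with a gripper value outside its range is refused whole. The fingers move at their own pace and stop on an object; "squeeze" is the grip in N (left out, the last holds). Time passes only in rows, so rows that do not move let the fingers close. It gives the time, the measured TCP pose, the force, the opening and the grip force at its end, in the units of the state.
- bot.get_obs(): the state, without advancing time (a new reading comes with each control period).
- bot.camera(name): name is "scene" or "top" or "wrist"; returns the picture (480x640x3 uint8, red, green, blue); there is no depth.
- bot.camera_info(name): a dict with "fovy" (degrees; the focal length in pixels is half the picture's height over the tangent of half this angle, whatever the lens; pixels are square), "cx", "cy" (the principal point, pixels), "R" (3x3) and "t" (3): a world point X has camera coordinates R X + t. Camera axes: x right, y down, z forward; pixel columns grow to the right and rows downward; lengths in m; the calibration is good to about 2 mm. A picture is of the moment at which its call begins: read the wrist's pose just before it. camera_info takes no time and is no camera call; for the wrist camera it gives the pose at the moment of the call.
- bot.job_done(): hands the job in; it is judged then, once.
The state is a dict: "time": time; "q": joint angles; "qd": joint speeds; "joint_efforts": joint torques, N m; "ee_pos": TCP position; "tcp_rot": TCP orientation; "wrist_force": force on the tool from outside, world axes, zero at the start; "torque": the same for the moment, N m; "opening": finger opening in m; "grasp_force": force on a finger pad.
Only numpy, scipy, OpenCV 4.12 (cv2) and the standard library are available. Lean on these libraries where they do the work, as an engineer would, in place of code of your own. Each camera call takes 0.05 s, during which the arm holds its last target. There are 200 camera calls.

## Working session

There is one attempt and no reset: what is moved stays moved. The work goes in short steps, Python scripts to look and compute and a tool call to move; the robot and the scene stay as the last step left them, time stands still between calls to the robot, and variables do not carry over. Pictures are saved under pics/ and viewed, at most 12 in all, crops included, and the job is handed in when it is done.

Besides the shell and the picture viewer there is one more tool, called after "Call:" by a JSON object that holds its "name" and its "arguments", one argument or row to a line. play_rows: Moves the arm, as the interface text tells. Its arguments: {"type":"object","properties":{"increments":{"type":"array"},"squeeze":{"type":"number"}},"required":["increments"]}

```bash
mkdir -p pics; cat > h.py <<'E'
import numpy as np, cv2
from workcell import bot
from scipy.spatial.transform import Rotation as Ro
def info(n):
    c=bot.camera_info(n); f=240/np.tan(np.radians(c['fovy'])/2)
    return f,c['cx'],c['cy'],np.array(c['R']),np.array(c['t'])
def proj(n,X,i=None):
    f,cx,cy,R,t=i or info(n); p=np.atleast_2d(X)@R.T+t
    return np.c_[cx+f*p[:,0]/p[:,2],cy+f*p[:,1]/p[:,2]]
def ray(n,uv,i=None):
    f,cx,cy,R,t=i or info(n); o=-R.T@t
    d=R.T@np.array([(uv[0]-cx)/f,(uv[1]-cy)/f,1]); return o,d/np.linalg.norm(d)
def onplane(n,uv,p0,nrm,i=None):
    o,d=ray(n,uv,i); return o+d*(np.dot(np.array(p0)-o,nrm)/np.dot(d,nrm))
def onz(n,uv,z,i=None): return onplane(n,uv,[0,0,z],[0,0,1],i)
def two(a,uva,b,uvb,ia=None,ib=None):
    o1,d1=ray(a,uva,ia);o2,d2=ray(b,uvb,ib)
    s=np.linalg.lstsq(np.c_[d1,-d2],o2-o1,rcond=None)[0]
    p,q=o1+s[0]*d1,o2+s[1]*d2; return (p+q)/2,np.linalg.norm(p-q)
def snap(n,name):
    i=info(n); im=bot.camera(n)[:,:,::-1].copy(); cv2.imwrite('pics/%s.png'%name,im); return im,i
E
python3 - <<'E'
from h import *
for n in('scene','top'):
    snap(n,n+'0'); i=info(n); print(n,i[0],i[1],i[2],-i[3].T@i[4]); print(i[3])
print(bot.get_obs())
E
```

```text
scene 576.2515027713958 323.0205161901471 241.97119706733923 [ 0.17503337 -0.74362573  1.09274022]
[[ 0.88873402 -0.45802731 -0.01904806]
 [-0.3568443  -0.66512426 -0.65595112]
 [ 0.2877742   0.58976326 -0.75456299]]
top 541.1501050948849 317.1555270274587 246.80351516204144 [ 0.36766216 -0.01768373  1.42147212]
[[ 0.02747437 -0.99931159 -0.02492993]
 [-0.99008273 -0.02376644 -0.13846062]
 [ 0.13777281  0.02848682 -0.99005412]]
{'time': 0.1, 'q': array([7.31091568e+01, 5.00958587e+00, 1.00370875e+01, 9.51009336e+01,
       6.42563650e-05, 9.00004517e+01]), 'qd': array([-0.02965033, -0.20650938,  0.075167  ,  0.06947328, -0.08932893,
        0.00630797]), 'joint_efforts': array([-8.95227695e-04, -5.21562409e+01,  4.65651906e+01,  1.59032556e-02,
       -3.00586487e-05,  2.84106579e-05]), 'ee_pos': array([0.15974334, 0.52608054, 0.24962118]), 'tcp_rot': array([-1.79926568e+02, -6.36774276e-05,  1.63108705e+02]), 'wrist_force': array([ 0.03826025, -0.00472947, -0.70996211]), 'torque': array([-0.07306279,  0.01497294, -0.02052431]), 'grasp_force': 0.0, 'opening': 0.08529324618699836}
```

View pics/top0.png

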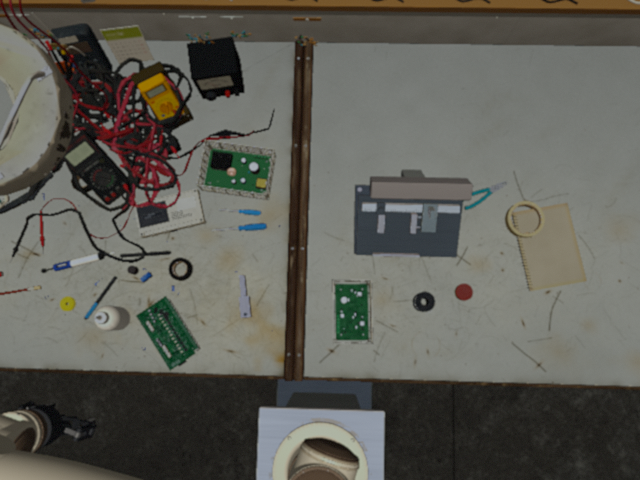

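View pics/scene0.png

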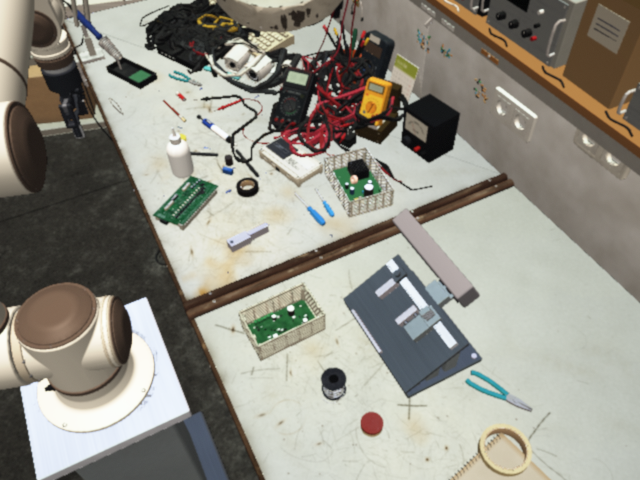

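The top view shows the bar at about (246,297), tongue away from the robot, and the caliper at about (410,220). The reel is at (424,301), the tin at (464,292) and the tape roll at (180,268). The scene view shows a ridge between the bar and the caliper. I'll zoom in on both.

```bash
python3 - <<'E'
from h import *
t=cv2.imread('pics/top0.png');s=cv2.imread('pics/scene0.png')
A=cv2.resize(t[160:270,340:480],None,fx=4,fy=4,interpolation=2)   # 560x440
B=cv2.resize(t[265:330,230:265],None,fx=4,fy=4,interpolation=2) #140x260
out=np.zeros((440,710,3),np.uint8); out[:,:560]=A; out[:260,565:705]=B
cv2.imwrite('pics/crop1.png',out)
C=cv2.resize(s[205:400,335:490],None,fx=3,fy=3,interpolation=2) #465x585
D=cv2.resize(s[215:260,220:280],None,fx=5,fy=5,interpolation=2)
out=np.zeros((585,770,3),np.uint8); out[:,:465]=C; out[:225,470:770]=D
cv2.imwrite('pics/crop2.png',out)
# bar mask in top
hsv=cv2.cvtColor(t,cv2.COLOR_BGR2HSV)
print(hsv[290:310:5,240:256:2])
E
```

```text
[[[ 30   4 131]
  [114  28 144]
  [113  32 143]
  [  0   3  91]
  [ 30  25 135]
  [ 30  23 134]
  [ 28  25 134]
  [ 30  20 138]]

 [[ 30   6 132]
  [115  31 146]
  [114  29 131]
  [160   8  97]
  [ 36  10 128]
  [ 28  27 132]
  [ 28  26 135]
  [ 28  28 137]]

 [[116  25 141]
  [116  27 144]
  [116  25 143]
  [114  29 143]
  [118  25 123]
  [ 23  51 109]
  [ 24  46 134]
  [ 23  44 132]]

 [[116  27 140]
  [116  29 143]
  [116  28 144]
  [118  25 141]
  [114  25 142]
  [ 22  38 100]
  [ 22  65 133]
  [ 23  59 129]]]
```

View pics/crop1.png

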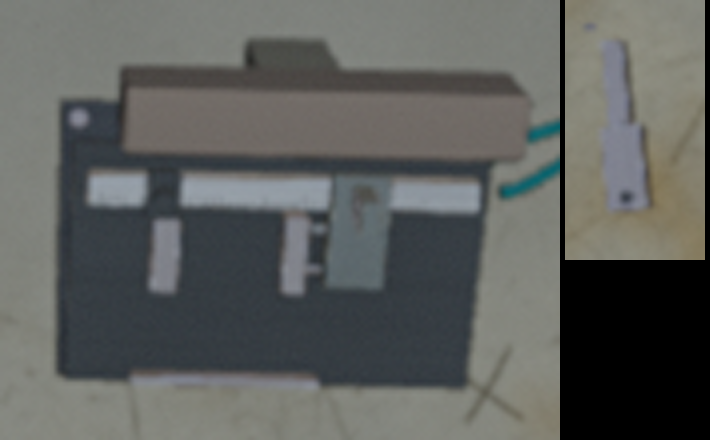

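View pics/crop2.png

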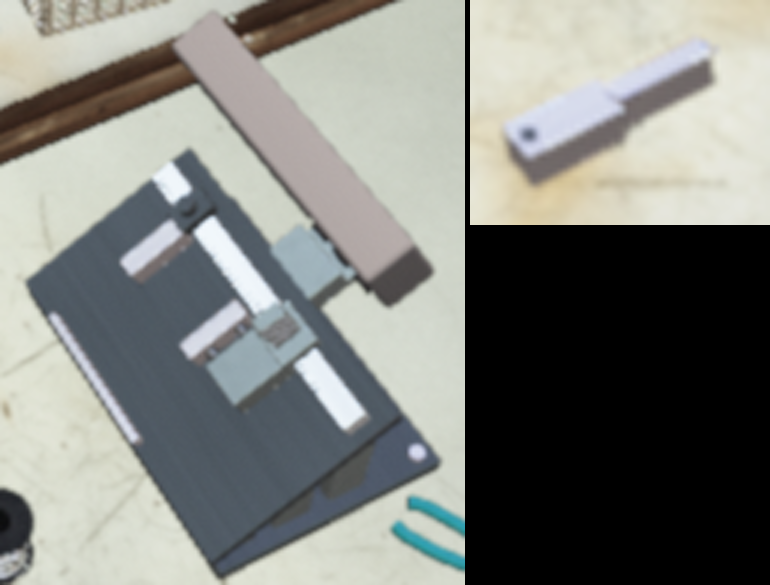

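```bash
cat >> h.py <<'E'
def bed():
    return np.load('bed.npz')['R'],np.load('bed.npz')['t']
E
python3 - <<'E'
from h import *
T=lambda p:(p[0]/4+340,p[1]/4+160); S=lambda p:(p[0]/3+335,p[1]/3+205)
P=[((-75,50,10),(131,375),(52,316)),((-75,-70,10),(319,376),(138,440)),
((115,73,152),(124,152),(175,43)),((153,73,152),(127,87),(213,12)),((115,-148,152),(523,160),(375,270)),((153,-148,152),(531,97),(412,247))]
B=np.array([p[0] for p in P])/1e3;W=[]
for b,a,s in P:
    w,e=two('top',T(a),'scene',S(s)); W.append(w); print(b,w.round(4),round(e*1e3,1))
W=np.array(W)
R,_=Ro.align_vectors(W-W.mean(0),B-B.mean(0)); print(R.as_euler('xyz',degrees=True))
# impose pitch -30, roll 0 in bed frame
yaw=R.as_euler('zyx',degrees=True)[0]
R=Ro.from_euler('zy',[yaw,-30],degrees=True).as_matrix(); t=(W-B@R.T).mean(0)
print('bed t',t,'yaw',yaw); print(((B@R.T+t-W)*1e3).round(1)); np.savez('bed.npz',R=R,t=t)
for nm,b in [('gap',(13,-10,0)),('fin',(51,-90,63)),('front low',(-84,0,0))]: print(nm,R@np.array(b)/1e3+t)
nR=R[:,2]
for nm,uv in [('Ljawface',(178,222)),('Ljawface lo',(175,293)),('Rface',(284,212)),('Rface lo',(281,294)),('fin',(365,190))]:
    z=.063 if nm=='fin' else .023
    print(nm,(R.T@(onplane('top',T(uv),t+z*nR,nR)-t)*1e3).round(1))
for nm,uv in [('tipL',(604,40)),('tipR',(625,40)),('endL',(608,209)),('endR',(650,209)),('shL',(604,124)),('shR',(645,124))]:
    print(nm,onz('top',((uv[0]-565)/4+230,uv[1]/4+265),.024).round(4))
for nm,uv in [('tipL',(698,38)),('tipR',(715,52)),('endL',(505,126)),('endR',(528,157))]:
    print(nm,onz('scene',((uv[0]-470)/5+220,uv[1]/5+215),.024).round(4))
w=bot.camera_info('wrist');print(w['fovy'],w['cx'],w['cy'],'cam', -np.array(w['R']).T@w['t']);print(np.array(w['R']))
for nm,a in [('reel',(424,301)),('tin',(464,292)),('roll',(180,268))]: print(nm,onz('top',a,.03))
E
```

```text
(-75, 50, 10) [ 0.5462 -0.1218  0.0297] 0.9
(-75, -70, 10) [ 0.5478 -0.2422  0.0326] 1.6
(115, 73, 152) [ 0.6436 -0.1005  0.2536] 4.4
(153, 73, 152) [ 0.6746 -0.0999  0.2681] 0.3
(115, -148, 152) [ 0.6435 -0.3173  0.2621] 7.9
(153, -148, 152) [ 0.673  -0.3184  0.2689] 0.5
[ -0.90405117 -29.88728654   0.08732171]
bed t [ 0.6182465  -0.17119788  0.06312168] yaw -0.41885278947908167
[[  2.4   1.1   4.8]
 [  0.    1.5   1.4]
 [ -1.3   1.4  -1.1]
 [  0.6   0.5   3.5]
 [ -2.6  -2.7 -10.4]
 [  0.8  -1.9   1.8]]
gap [ 0.62944123 -0.18129265  0.06958495]
fin [ 0.63034284 -0.2615683   0.14285163]
front low [ 0.54550231 -0.17058382  0.0211228 ]
Ljawface [31.4 26.9 23. ]
Ljawface lo [-15.6  25.7  23. ]
Rface [ 39.9 -37.9  23. ]
Rface lo [-14.2 -40.6  23. ]
fin [ 68.3 -78.6  63. ]
tipL [0.4833 0.2217 0.024 ]
tipR [0.4837 0.208  0.024 ]
endL [0.3746 0.2139 0.024 ]
endR [0.3754 0.1868 0.024 ]
shL [0.429  0.2191 0.024 ]
shR [0.4297 0.1925 0.024 ]
tipL [0.484  0.2185 0.024 ]
tipR [0.4877 0.2056 0.024 ]
endL [0.3758 0.2092 0.024 ]
endR [0.3785 0.1849 0.024 ]
65.98693387633584 316.5530649583048 245.93309803004954 cam [0.09415797 0.54648917 0.37365604]
[[ 0.28986825  0.95706488 -0.00179046]
 [ 0.92268952 -0.27895904  0.26613138]
 [ 0.25420554 -0.07879507 -0.9639351 ]]
reel [ 0.42840543 -0.25381162  0.03      ]
tin [ 0.4539574  -0.35530158  0.03      ]
roll [0.49712072 0.37737081 0.03      ]
```

```bash
cat >> h.py <<'E'
def go(target,Rt=None,step=40,ang=8):
    """print slide rows (current tool axes) then turn rows"""
    o=bot.get_obs(); R0=Ro.from_euler('xyz',o['tcp_rot'],degrees=True)
    d=R0.inv().apply((np.array(target)-o['ee_pos'])*1e3); n=max(1,int(np.ceil(np.abs(d).max()/step)))
    print('slide total',d.round(1),'rows',n,'each',(d/n).round(2))
    if Rt is not None:
        r=(R0.inv()*Rt).as_rotvec(degrees=True); m=max(1,int(np.ceil(np.abs(r).max()/ang)))
        print('turn total',r.round(2),'rows',m,'each',(r/m).round(2))
    print('pos',o['ee_pos'].round(4),'rot',o['tcp_rot'].round(2),'F',o['wrist_force'].round(2),'open',round(o['opening']*1e3,1),'t',o['time'])
def down(yaw): return Ro.from_euler('zx',[180+yaw,180],degrees=True)
E
python3 - <<'E'
from h import *
go([.405,.203,.15],down(7.5))
E
```

```text
slide total [-328.5 -237.8   99.9] rows 9 each [-36.51 -26.42  11.1 ]
turn total [-0.07 -0.01 -9.39] rows 2 each [-0.04 -0.   -4.7 ]
pos [0.1597 0.5261 0.2496] rot [-179.93   -0.    163.11] F [ 0.04 -0.   -0.71] open 85.3 t 0.1
```

Call:
{"name": "play_rows", "arguments": {
  "increments": [
    {"slide": [-41,-29.7,12.5],"angular": [0,0,0],"claw": 1},
    {"slide": [-41,-29.7,12.5],"angular": [0,0,0],"claw": 1},
    {"slide": [-41,-29.7,12.5],"angular": [0,0,0],"claw": 1},
    {"slide": [-41,-29.7,12.5],"angular": [0,0,0],"claw": 1},
    {"slide": [-41,-29.7,12.5],"angular": [0,0,0],"claw": 1},
    {"slide": [-41,-29.7,12.5],"angular": [0,0,0],"claw": 1},
    {"slide": [-41,-29.7,12.5],"angular": [0,0,0],"claw": 1},
    {"slide": [-41,-29.7,12.5],"angular": [0,0,0],"claw": 1}
  ]
}}

```text
time: 0.9
ee_pos: [0.3952, 0.2151, 0.1539]
tcp_rot: [180.0, 0.0, 163.1]
wrist_force: [0.4, 1.7, 0.5]
opening: 0.0855
grasp_force: 0.0
```

Call:
{"name": "play_rows", "arguments": {
  "increments": [
    {"slide": [0,0,0],"angular": [0,0,-8.1],"claw": 1},
    {"slide": [0,0,0],"angular": [0,0,-8.1],"claw": 1},
    {"slide": [0,0,0],"angular": [0,0,-8.1],"claw": 1},
    {"slide": [0,0,0],"angular": [0,0,0],"claw": 1},
    {"slide": [0,0,0],"angular": [0,0,0],"claw": 1}
  ]
}}

```text
time: 1.4
ee_pos: [0.3944, 0.2169, 0.1542]
tcp_rot: [-180.0, -0.0, -172.8]
wrist_force: [0.8, 0.5, 0.6]
opening: 0.0854
grasp_force: 0.0
```

```bash
sed -i "s/Ro.from_euler('zx',\[180+yaw,180\]/Ro.from_euler('ZX',[180+yaw,180]/" h.py; python3 - <<'E'
from h import *
b=np.load('bed.npz'); R=Ro.from_euler('ZY',[-.2,-30],degrees=True).as_matrix(); np.savez('bed.npz',R=R,t=b['t'])
go([.405,.203,.15],down(7.5))
im,i=snap('wrist','w1')
hsv=cv2.cvtColor(im,cv2.COLOR_BGR2HSV)
m=cv2.inRange(hsv,(105,18,90),(130,60,255))
c=max(cv2.findContours(m,0,2)[0],key=cv2.contourArea); print(cv2.contourArea(c),cv2.boundingRect(c))
P=np.array([onz('wrist',p[0],.024,i)[:2] for p in c])
(rc,rs,ra)=cv2.minAreaRect((P*1e3).astype(np.float32)); print(rc,rs,ra)
E
```

```text
slide total [ -8.8 -15.1   4.2] rows 1 each [ -8.76 -15.1    4.2 ]
turn total [-0.01 -0.02 -0.33] rows 1 each [-0.01 -0.02 -0.33]
pos [0.3944 0.2169 0.1542] rot [-1.7999e+02 -2.0000e-02 -1.7283e+02] F [0.81 0.45 0.61] open 85.4 t 1.4
2227.5 (280, 216, 36, 72)
(402.40380859375, 205.2294158935547) (52.655879974365234, 23.91788673400879) 8.26457405090332
```

View pics/w1.png

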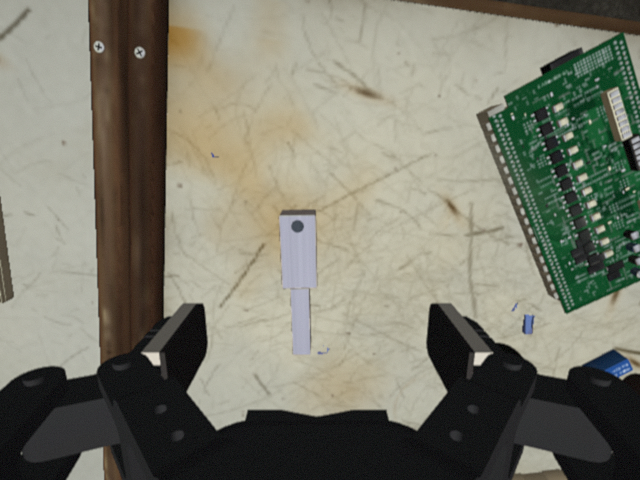

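The wrist view shows the bar upright in the image. The body spans (280–316, 212–288) and the tongue points away from the robot, ending at (301,353). The measured body is 53x24 mm at yaw 8.3°, centred at (0.402, 0.205), which fits the given size.

Call:
{"name": "play_rows", "arguments": {
  "increments": [
    {"slide": [-6.6,-12.8,32],"angular": [0,0,-1],"claw": 1},
    {"slide": [0,0,40],"angular": [0,0,0],"claw": 0.6},
    {"slide": [0,0,30],"angular": [0,0,0],"claw": 0.2},
    {"slide": [0,0,20],"angular": [0,0,0],"claw": 0},
    {"slide": [0,0,10],"angular": [0,0,0],"claw": -0.1},
    {"slide": [0,0,0],"angular": [0,0,0],"claw": -0.1},
    {"slide": [0,0,0],"angular": [0,0,0],"claw": -0.1}
  ],
  "squeeze": 40
}}

```text
time: 2.15
ee_pos: [0.4031, 0.2054, 0.0234]
tcp_rot: [180.0, 0.1, -171.6]
wrist_force: [0.8, 0.7, 0.4]
opening: 0.0382
grasp_force: 0.0
```

Call:
{"name": "play_rows", "arguments": {
  "increments": [
    {"slide": [0,0,0],"angular": [0,0,0],"claw": -1},
    {"slide": [0,0,0],"angular": [0,0,0],"claw": -1},
    {"slide": [0,0,0],"angular": [0,0,0],"claw": -1},
    {"slide": [0,0,0],"angular": [0,0,0],"claw": -1},
    {"slide": [0,0,0],"angular": [0,0,0],"claw": -1}
  ]
}}

```text
time: 2.65
ee_pos: [0.4036, 0.2056, 0.0239]
tcp_rot: [179.9, 0.1, -171.6]
wrist_force: [0.3, 0.3, 6.8]
opening: 0.0257
grasp_force: 41.0
```

Call:
{"name": "play_rows", "arguments": {
  "increments": [
    {"slide": [0,0,-20],"angular": [0,0,0],"claw": -1},
    {"slide": [0,0,-40],"angular": [0,0,0],"claw": -1},
    {"slide": [0,0,-50],"angular": [0,0,0],"claw": -1},
    {"slide": [0,0,-50],"angular": [0,0,0],"claw": -1},
    {"slide": [0,0,-40],"angular": [0,0,0],"claw": -1},
    {"slide": [0,0,0],"angular": [0,0,0],"claw": -1}
  ]
}}

```text
time: 3.25
ee_pos: [0.4043, 0.2059, 0.2285]
tcp_rot: [179.8, 0.5, -171.6]
wrist_force: [-0.5, -0.3, -1.4]
opening: 0.0255
grasp_force: 40.0
```

```bash
cat >> h.py <<'E'
def gobed(p,step=40,turn=True):
    R,t=bed(); o=bot.get_obs(); print('now in bed mm',(R.T@(o['ee_pos']-t)*1e3).round(1))
    go(R@np.array(p)/1e3+t, Ro.from_matrix(R@np.diag([-1,1,-1.])) if turn else None, step)
E
python3 - <<'E'
from h import *
gobed([-50,0,110],45); R,t=bed(); print(R@np.array([-50,0,110])/1e3+t)
E
```

```text
now in bed mm [-103.8  376.3  250.8]
slide total [ -58.6 -389.9   94.5] rows 9 each [ -6.51 -43.32  10.5 ]
turn total [  2.44 -29.47   8.35] rows 4 each [ 0.61 -7.37  2.09]
pos [0.4043 0.2059 0.2285] rot [ 179.84    0.48 -171.6 ] F [-0.49 -0.29 -1.36] open 25.5 t 3.25
[ 0.51994583 -0.17085474  0.13338447]
```

Call:
{"name": "play_rows", "arguments": {
  "increments": [
    {"slide": [-7,-43,0],"angular": [0,0,0],"claw": -1},
    {"slide": [-7,-43,0],"angular": [0,0,0],"claw": -1},
    {"slide": [-7,-43,0],"angular": [0,0,0],"claw": -1},
    {"slide": [-7,-43,0],"angular": [0,0,0],"claw": -1},
    {"slide": [-7,-43,0],"angular": [0,0,0],"claw": -1},
    {"slide": [-7,-43,0],"angular": [0,0,0],"claw": -1},
    {"slide": [-7,-43,0],"angular": [0,0,0],"claw": -1},
    {"slide": [-7,-43,0],"angular": [0,0,0],"claw": -1}
  ]
}}

```text
time: 4.05
ee_pos: [0.5085, -0.1289, 0.2218]
tcp_rot: [180.0, -0.0, -171.6]
wrist_force: [0.7, 1.1, -1.6]
opening: 0.0248
grasp_force: 40.1
```

Call:
{"name": "play_rows", "arguments": {
  "increments": [
    {"slide": [0,-30,0],"angular": [0,0,0],"claw": -1},
    {"slide": [0,0,0],"angular": [0.6,-7.37,2.09],"claw": -1},
    {"slide": [0,0,0],"angular": [0.6,-7.37,2.09],"claw": -1},
    {"slide": [0,0,0],"angular": [0.6,-7.37,2.09],"claw": -1},
    {"slide": [0,0,0],"angular": [0.6,-7.37,2.09],"claw": -1},
    {"slide": [0,0,0],"angular": [0,0,0],"claw": -1},
    {"slide": [0,0,0],"angular": [0,0,0],"claw": -1}
  ]
}}

```text
time: 4.75
ee_pos: [0.5121, -0.1568, 0.2226]
tcp_rot: [-179.7, 29.4, 179.9]
wrist_force: [-0.3, 1.1, -0.5]
opening: 0.0253
grasp_force: 40.1
```

```bash
python3 - <<'E'
from h import *
gobed([-50,0,110],45)
snap('wrist','w2')
E
```

```text
now in bed mm [-12.2  14.  191.2]
slide total [ 37.  -13.7  81.6] rows 2 each [18.52 -6.84 40.79]
turn total [-0.19 -0.55  0.13] rows 1 each [-0.19 -0.55  0.13]
pos [ 0.5121 -0.1568  0.2226] rot [-179.73   29.45  179.95] F [-0.3   1.11 -0.53] open 25.3 t 4.75
```

View pics/w2.png

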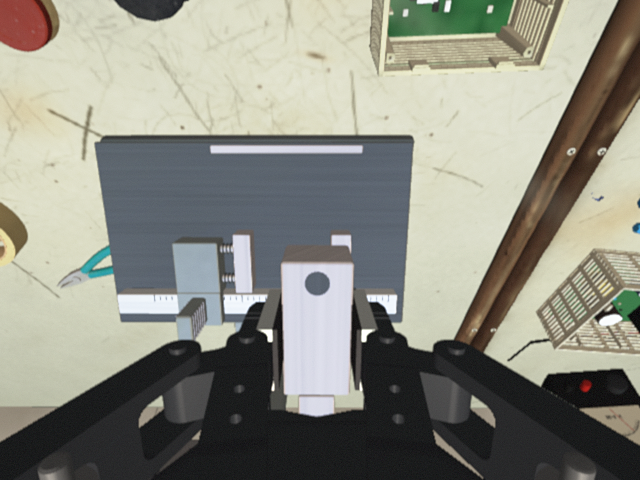

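The tilted wrist view shows the ledge strip from (211,153) to (363,153). The right jaw's face is at about column 252, the left jaw's face at about column 331, and the fin is near (193,315).

```bash
python3 - <<'E'
from h import *
R,t=bed(); im=cv2.imread('pics/w2.png'); i=info('wrist'); n=R[:,2]
f=lambda uv,z:(R.T@(onplane('wrist',uv,t+z/1e3*n,n,i)-t)*1e3).round(1)
g=cv2.cvtColor(im,cv2.COLOR_BGR2GRAY)
print('row238',g[238,228:258]); print('row238L',g[238,324:356]); print('col290',g[140:158,290]); print('ledge row149',g[149,205:216],g[149,358:368]); 
for nm,uv,z in [('ledge -75,-70',(210.5,153),10),('ledge -75,50',(363,153),10),('Rface -12',(251.5,231),23),('Rface hi',(253,290),23),('Lface -12',(331.5,234),23),('bed front-right',(97,143),0),('bed front-left',(412,140),0),('fin top near edge',(193,302),63)]:
    print(nm,f(uv,z))
# bar in hand: body end corners (upper face) at tool z?
E
```

```text
row238 [100  98  97  95 134 209 224 222 220 223 222 222 223 222 223 220 218 214
 215 220 222 190 122  89  94  93  99  99  98  99]
row238L [ 99 101 101 100  98  97 103 158 211 224 223 221 219 219 218 219 220 218
 218 219 221 223 223 223 223 224 203 125  92  99 102 100]
col290 [ 93  88  83  85 103 160 208 221 219 219 219 216 194 143  99  93  98  99]
ledge row149 [ 97 101  98  93 106 165 219 225 224 223 223] [215 215 219 210 161 106  94  94  99  97]
ledge -75,-70 [-73.3 -71.6  10. ]
ledge -75,50 [-73.7  51.1  10. ]
Rface -12 [-12.  -38.9  23. ]
Rface hi [ 39.3 -39.8  23. ]
Lface -12 [-9.8 26.2 23. ]
bed front-right [ -80.8 -167.8    0. ]
bed front-left [-84.1  92.2   0. ]
fin top near edge [ 33.1 -77.2  63. ]
```

```bash
python3 - <<'E'
from h import *
o=bot.get_obs(); Rt=Ro.from_euler('xyz',o['tcp_rot'],degrees=True).as_matrix(); i=info('wrist')
for uv in [(281,262),(354,262),(284,394),(348,394)]:
    print((Rt.T@(onplane('wrist',uv,o['ee_pos'],Rt[:,2],i)-o['ee_pos'])*1e3).round(1))
gobed([-43.5,16,60],45)
E
```

```text
[ 27.9 -11.9  -0. ]
[27.9 14.  -0. ]
[-26.6 -12.   -0. ]
[-26.6  13.1  -0. ]
now in bed mm [-10.8  13.9 191.4]
slide total [ 31.5   2.6 131.7] rows 3 each [10.5   0.88 43.89]
turn total [-0.19 -0.51  0.16] rows 1 each [-0.19 -0.51  0.16]
pos [ 0.5132 -0.1569  0.2235] rot [-179.72   29.49  179.98] F [ 0.37  0.37 -1.24] open 24.8 t 4.8
```

Call:
{"name": "play_rows", "arguments": {
  "increments": [
    {"slide": [15,1,0],"angular": [-0.2,-0.5,0.2],"claw": -1},
    {"slide": [16.5,1.6,40],"angular": [0,0,0],"claw": -1},
    {"slide": [0,0,40],"angular": [0,0,0],"claw": -1},
    {"slide": [0,0,35],"angular": [0,0,0],"claw": -1},
    {"slide": [0,0,16],"angular": [0,0,0],"claw": -1},
    {"slide": [0,0,0],"angular": [0,0,0],"claw": -1},
    {"slide": [0,0,0],"angular": [0,0,0],"claw": -1}
  ]
}}

```text
time: 5.5
ee_pos: [0.5522, -0.1542, 0.094]
tcp_rot: [179.9, 30.0, 179.7]
wrist_force: [-1.1, -0.6, -0.3]
opening: 0.0253
grasp_force: 40.1
```

```bash
python3 - <<'E'
from h import *
gobed([-43.5,16,30],45)
snap('wrist','w3')
E
```

```text
now in bed mm [-41.9  16.7  59.8]
slide total [ 1.6 -0.8 29.8] rows 1 each [ 1.62 -0.76 29.8 ]
turn total [ 0.07 -0.04 -0.05] rows 1 each [ 0.07 -0.04 -0.05]
pos [ 0.5522 -0.1542  0.094 ] rot [179.9   29.96 179.74] F [-1.07 -0.61 -0.29] open 25.3 t 5.5
```

View pics/w3.png

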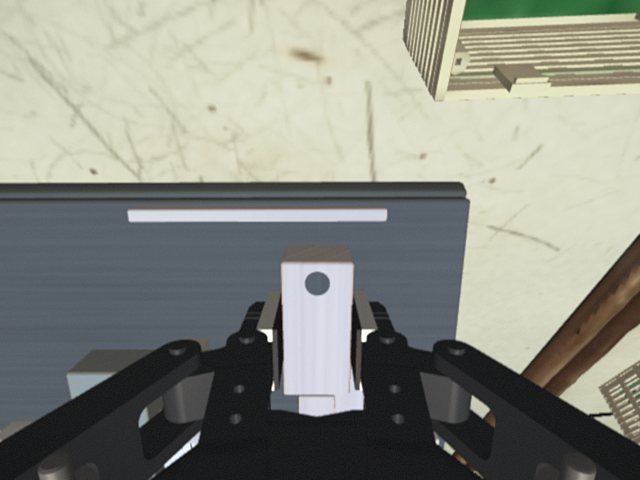

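The bar is square over the bed. The ledge's inner edge is at row 221, columns 128 to 387, and the bar's thick end is at rows 247–262.

```bash
python3 - <<'E'
from h import *
R,t=bed(); i=info('wrist'); n=R[:,2]; o=bot.get_obs()
for dz in (0,5,8):
  print(dz,[(R.T@(onplane('wrist',uv,t+(10+dz)/1e3*n,n,i)-t)*1e3).round(1) for uv in [(128,221.5),(387,221)]])
Rt=Ro.from_euler('xyz',o['tcp_rot'],degrees=True).as_matrix()
for uv in [(288,247),(347,247)]:
    print((Rt.T@(onplane('wrist',uv,o['ee_pos']+.024*Rt[:,2],Rt[:,2],i)-o['ee_pos'])*1e3).round(1))
E
```

```text
0 [array([-73.4, -73.7,  10. ]), array([-73.7,  51.3,  10. ])]
5 [array([-74.5, -71.1,  15. ]), array([-74.7,  50.3,  15. ])]
8 [array([-75.1, -69.5,  18. ]), array([-75.3,  49.8,  18. ])]
[ 26.6 -11.2  24. ]
[26.7 13.5 24. ]
```

```bash
python3 - <<'E'
from h import *
R,t=bed(); t=t+R@np.array([.0003,0,.006]); np.savez('bed.npz',R=R,t=t)
gobed([-45,13.7,27])
E
```

```text
now in bed mm [-41.8  16.5  54.5]
slide total [ 3.3 -2.9 27.5] rows 1 each [ 3.27 -2.86 27.48]
turn total [ 0.03  0.05 -0.06] rows 1 each [ 0.03  0.05 -0.06]
pos [ 0.5522 -0.1544  0.0948] rot [179.93  30.05 179.73] F [ 0.45 -0.46 -0.85] open 25.3 t 5.55
```

Call:
{"name": "play_rows", "arguments": {
  "increments": [
    {"slide": [3,-3,15],"angular": [0,0,0],"claw": -1},
    {"slide": [0,0,8],"angular": [0,0,0],"claw": -1},
    {"slide": [0,0,3],"angular": [0,0,0],"claw": -1},
    {"slide": [0,0,0],"angular": [0,0,0],"claw": -1},
    {"slide": [0,0,0],"angular": [0,0,0],"claw": -1}
  ]
}}

```text
time: 6.05
ee_pos: [0.5617, -0.1572, 0.0701]
tcp_rot: [179.9, 30.1, 179.7]
wrist_force: [-1.2, -0.0, -0.3]
opening: 0.025
grasp_force: 40.2
```

Call:
{"name": "play_rows", "arguments": {
  "increments": [
    {"slide": [0,0,1],"angular": [0,0,0],"claw": -1},
    {"slide": [0,0,0],"angular": [0,0,0],"claw": -1},
    {"slide": [0,0,0],"angular": [0,0,0],"claw": -1}
  ]
}}

```text
time: 6.35
ee_pos: [0.562, -0.1572, 0.0687]
tcp_rot: [179.9, 30.1, 179.7]
wrist_force: [-0.1, -0.3, -2.0]
opening: 0.0251
grasp_force: 40.2
```

Call:
{"name": "play_rows", "arguments": {
  "increments": [
    {"slide": [0,0,1.5],"angular": [0,0,0],"claw": -1},
    {"slide": [0,0,0],"angular": [0,0,0],"claw": -1},
    {"slide": [0,0,0],"angular": [0,0,0],"claw": -1}
  ]
}}

```text
time: 6.65
ee_pos: [0.5627, -0.1571, 0.0671]
tcp_rot: [179.9, 30.0, 179.7]
wrist_force: [-0.2, 0.8, -1.2]
opening: 0.0248
grasp_force: 40.2
```

Call:
{"name": "play_rows", "arguments": {
  "increments": [
    {"slide": [0,0,1],"angular": [0,0,0],"claw": -1},
    {"slide": [0,0,0],"angular": [0,0,0],"claw": -1},
    {"slide": [0,0,0],"angular": [0,0,0],"claw": -1}
  ]
}}

```text
time: 6.95
ee_pos: [0.5632, -0.1572, 0.0662]
tcp_rot: [179.9, 30.0, 179.7]
wrist_force: [0.3, 0.6, -1.9]
opening: 0.0253
grasp_force: 40.2
```

```bash
python3 - <<'E'
from h import *
gobed([-45,13.7,24])
E
```

```text
now in bed mm [-46.4  13.8  24.2]
slide total [-1.4 -0.1  0.2] rows 1 each [-1.41 -0.13  0.23]
turn total [ 0.04  0.05 -0.1 ] rows 1 each [ 0.04  0.05 -0.1 ]
pos [ 0.5632 -0.1572  0.0662] rot [179.9   30.05 179.69] F [ 0.27  0.64 -1.85] open 25.3 t 6.95
```

Call:
{"name": "play_rows", "arguments": {
  "increments": [
    {"slide": [-1,0,0.5],"angular": [0,0,0],"claw": -1},
    {"slide": [0,0,0.5],"angular": [0,0,0],"claw": -1},
    {"slide": [0,0,0],"angular": [0,0,0],"claw": -1},
    {"slide": [0,0,0],"angular": [0,0,0],"claw": -1}
  ]
}}

```text
time: 7.35
ee_pos: [0.5647, -0.1572, 0.0661]
tcp_rot: [179.9, 30.1, 179.7]
wrist_force: [-0.3, 0.6, -1.4]
opening: 0.0254
grasp_force: 40.3
```

Call:
{"name": "play_rows", "arguments": {
  "increments": [
    {"slide": [0,0,0.5],"angular": [0,0,0],"claw": -1},
    {"slide": [0,0,0.5],"angular": [0,0,0],"claw": -1},
    {"slide": [0,0,0],"angular": [0,0,0],"claw": -1},
    {"slide": [0,0,0],"angular": [0,0,0],"claw": -1}
  ]
}}

```text
time: 7.75
ee_pos: [0.5651, -0.1574, 0.0662]
tcp_rot: [179.9, 30.1, 179.7]
wrist_force: [-12.6, 0.9, 10.3]
opening: 0.0253
grasp_force: 42.3
```

Call:
{"name": "play_rows", "arguments": {
  "increments": [
    {"slide": [0,0,-0.5],"angular": [0,0,0],"claw": -1},
    {"slide": [0,0,0],"angular": [0,0,0],"claw": -0.2},
    {"slide": [0,0,0],"angular": [0,0,0],"claw": 0.1},
    {"slide": [0,0,0],"angular": [0,0,0],"claw": 0.1},
    {"slide": [0,0,0],"angular": [0,0,0],"claw": 0.1},
    {"slide": [0,0,0],"angular": [0,0,0],"claw": 0.1}
  ]
}}

```text
time: 8.35
ee_pos: [0.5649, -0.1572, 0.0654]
tcp_rot: [179.9, 30.0, 179.7]
wrist_force: [0.2, -0.1, 0.5]
opening: 0.0469
grasp_force: 0.0
```

Call:
{"name": "play_rows", "arguments": {
  "increments": [
    {"slide": [0,0,-20],"angular": [0,0,0],"claw": 0.1},
    {"slide": [0,0,-40],"angular": [0,0,0],"claw": 0.1},
    {"slide": [0,0,-40],"angular": [0,0,0],"claw": 0.1},
    {"slide": [20,0,-30],"angular": [0,0,0],"claw": 0.1},
    {"slide": [0,0,-10],"angular": [0,0,0],"claw": 0.1},
    {"slide": [0,0,0],"angular": [0,0,0],"claw": 0.1},
    {"slide": [0,0,0],"angular": [0,0,0],"claw": 0.1}
  ]
}}

```text
time: 9.05
ee_pos: [0.4779, -0.157, 0.1761]
tcp_rot: [179.9, 30.0, 179.7]
wrist_force: [-0.3, -0.5, -0.8]
opening: 0.047
grasp_force: 0.0
```

```bash
python3 - <<'E'
from h import *
gobed([51,-84,100])
snap('wrist','w4')
E
```

```text
now in bed mm [-65.4  13.7 162. ]
slide total [-116.6  -97.5   62. ] rows 3 each [-38.86 -32.51  20.68]
turn total [ 0.04  0.04 -0.11] rows 1 each [ 0.04  0.04 -0.11]
pos [ 0.4779 -0.157   0.1761] rot [179.89  30.04 179.68] F [-0.3  -0.55 -0.77] open 47.0 t 9.05
```

View pics/w4.png

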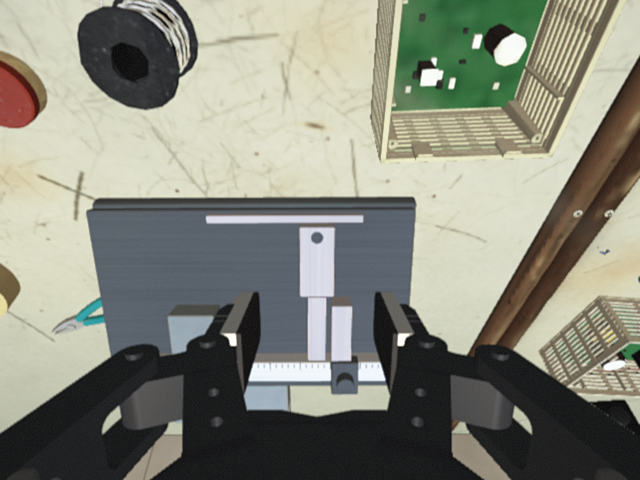

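The bar lies square on the bed, with its body at (300–335, 227–296) and its tongue to row 360, just beside the left jaw at column 332. I'll check where it sits against the ledge.

```bash
python3 - <<'E'
from h import *
R,t=bed(); i=info('wrist'); n=R[:,2]; im=cv2.imread('pics/w4.png'); g=cv2.cvtColor(im,cv2.COLOR_BGR2GRAY)
f=lambda uv,z:(R.T@(onplane('wrist',uv,t+z/1e3*n,n,i)-t)*1e3).round(1)
print(g[220:232,305], g[354:366,316],g[330,300:345],g[208:226,250])
for nm,uv,z in [('end top',(317,226.5),24),('tip top',(317,360.5),24),('tongue R',(308,330),24),('tongue L',(326,330),24),('Lface',(331.5,330),23),('ledge',(206.5,222.5),10),('ledge',(363,222),10)]: print(nm,f(uv,z))
E
```

```text
[216 211 174 122  97  95 116 164 207 219 219 218] [215 215 216 215 218 212 173 139 182 233 245 246] [ 98  97  97  99  99  95  91 137 219 221 214 214 215 219 220 220 219 217
 221 222 220 219 216 218 216 179 119  94  94  95  99 147 209 222 221 218
 218 216 217 218 215 215 217 216 218] [ 57  63  81  95  98  96 107 152 201 219 223 220 221 222 200 150 103  96]
end top [-76.3  15.1  24. ]
tip top [33.9 15.  24. ]
tongue R [ 6.7  8.  24. ]
tongue L [ 6.7 22.1 24. ]
Lface [ 7.3 26.5 23. ]
ledge [-76.5 -69.   10. ]
ledge [-76.7  50.2  10. ]
```

Call:
{"name": "play_rows", "arguments": {
  "increments": [
    {"slide": [-38,-32,0],"angular": [0,0,0],"claw": 0.1},
    {"slide": [-38,-32,0],"angular": [0,0,0],"claw": 0.1},
    {"slide": [-38,-33,0],"angular": [0,0,0],"claw": 0.1},
    {"slide": [0,0,20],"angular": [0,0,0],"claw": 0.1},
    {"slide": [0,0,35],"angular": [0,0,0],"claw": 0.1},
    {"slide": [0,0,0],"angular": [0,0,0],"claw": 0.1},
    {"slide": [0,0,0],"angular": [0,0,0],"claw": 0.1}
  ]
}}

```text
time: 9.8
ee_pos: [0.6028, -0.2537, 0.1836]
tcp_rot: [179.8, 29.9, 179.7]
wrist_force: [0.2, 0.5, 0.1]
opening: 0.0468
grasp_force: 0.0
```

```bash
python3 - <<'E'
from h import *
gobed([49.5,-83,51])
snap('wrist','w5'); 
R,t=bed()
print(proj('wrist',[R@np.array([x,y,z])/1e3+t for x,y,z in [(49.5,-83,63),(38.5,-89,63),(38.5,-77,63),(60.5,-77,63)]]).round())
E
```

```text
now in bed mm [ 46.8 -82.5 105.9]
slide total [-2.8 -0.6 54.9] rows 2 each [-1.41 -0.3  27.47]
turn total [ 0.16 -0.15 -0.11] rows 1 each [ 0.16 -0.15 -0.11]
pos [ 0.6028 -0.2537  0.1836] rot [179.78  29.85 179.67] F [0.2  0.51 0.13] open 46.8 t 9.8
[[315. 291.]
 [302. 270.]
 [327. 270.]
 [327. 312.]]
```

View pics/w5.png

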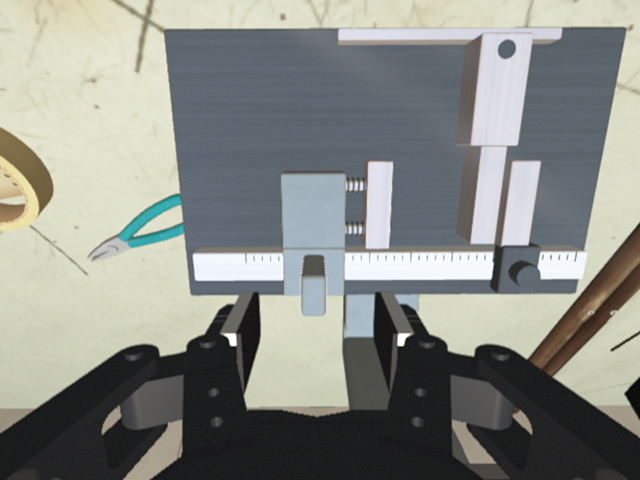

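The fin top is at (302–327, 276–315), centred within 1 mm sideways of my prediction. I'll lower over it.

Call:
{"name": "play_rows", "arguments": {
  "increments": [
    {"slide": [-4,0,25],"angular": [0,0,0],"claw": 0.1},
    {"slide": [0,0,20],"angular": [0,0,0],"claw": 0},
    {"slide": [0,0,9],"angular": [0,0,0],"claw": -0.1},
    {"slide": [0,0,0],"angular": [0,0,0],"claw": -0.3},
    {"slide": [0,0,0],"angular": [0,0,0],"claw": -0.5},
    {"slide": [0,0,0],"angular": [0,0,0],"claw": -1},
    {"slide": [0,0,0],"angular": [0,0,0],"claw": -1},
    {"slide": [0,0,0],"angular": [0,0,0],"claw": -1}
  ],
  "squeeze": 30
}}

```text
time: 10.65
ee_pos: [0.6337, -0.2548, 0.143]
tcp_rot: [180.0, 30.2, 179.7]
wrist_force: [-4.6, -0.5, 7.0]
opening: 0.0112
grasp_force: 35.0
```

Call:
{"name": "play_rows", "arguments": {
  "increments": [
    {"slide": [0,0,0],"angular": [0,0,0],"claw": -1},
    {"slide": [0,0,0],"angular": [0,0,0],"claw": -1},
    {"slide": [0,0,0],"angular": [0,0,0],"claw": -1}
  ]
}}

```text
time: 10.95
ee_pos: [0.6337, -0.2549, 0.143]
tcp_rot: [180.0, 30.2, 179.7]
wrist_force: [-6.0, 0.5, 6.2]
opening: 0.0112
grasp_force: 35.0
```

```bash
python3 - <<'E'
from h import *
gobed([51,-35,51])
E
```

```text
now in bed mm [ 53.2 -83.6  55.3]
slide total [ 2.3 48.6  4.3] rows 2 each [ 1.16 24.31  2.16]
turn total [-0.02  0.16 -0.09] rows 1 each [-0.02  0.16 -0.09]
pos [ 0.6337 -0.2549  0.143 ] rot [179.97  30.16 179.7 ] F [-5.98  0.53  6.18] open 11.2 t 10.95
```

Call:
{"name": "play_rows", "arguments": {
  "increments": [
    {"slide": [0,2,-1.5],"angular": [0,0,0],"claw": -1},
    {"slide": [0,5,0],"angular": [0,0,0],"claw": -1},
    {"slide": [0,7,0],"angular": [0,0,0],"claw": -1},
    {"slide": [0,8,0],"angular": [0,0,0],"claw": -1},
    {"slide": [0,8,0],"angular": [0,0,0],"claw": -1},
    {"slide": [0,8,0],"angular": [0,0,0],"claw": -1},
    {"slide": [0,5,0],"angular": [0,0,0],"claw": -1},
    {"slide": [0,1,0],"angular": [0,0,0],"claw": -1}
  ]
}}

```text
time: 11.75
ee_pos: [0.6335, -0.2114, 0.1431]
tcp_rot: [-179.9, 30.1, 179.7]
wrist_force: [7.6, -9.1, -5.3]
opening: 0.0114
grasp_force: 32.7
```

```bash
python3 - <<'E'
from h import *
gobed([51,-35,51])
im,i=snap('wrist','w6')
E
```

```text
now in bed mm [ 53.  -40.2  55.5]
slide total [2.1 5.2 4.5] rows 1 each [2.06 5.16 4.52]
turn total [-0.13  0.14 -0.09] rows 1 each [-0.13  0.14 -0.09]
pos [ 0.6335 -0.2114  0.1431] rot [-179.93   30.14  179.69] F [ 7.58 -9.15 -5.31] open 11.4 t 11.75
```

View pics/w6.png

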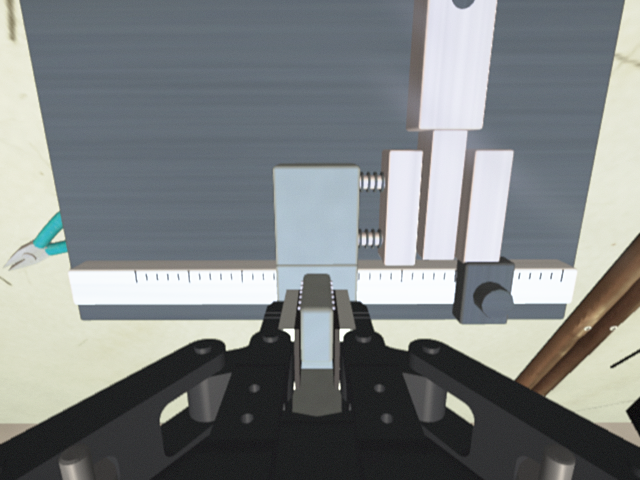

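The jaw is almost at the tongue and the drag is the free 9 N. I'll approach slowly while watching the force.

Call:
{"name": "play_rows", "arguments": {
  "increments": [
    {"slide": [0,1,0],"angular": [0,0,0],"claw": -1},
    {"slide": [0,1,0],"angular": [0,0,0],"claw": -1},
    {"slide": [0,1,0],"angular": [0,0,0],"claw": -1},
    {"slide": [0,1,0],"angular": [0,0,0],"claw": -1},
    {"slide": [0,1,0],"angular": [0,0,0],"claw": -1},
    {"slide": [0,1,0],"angular": [0,0,0],"claw": -1}
  ]
}}

```text
time: 12.4
ee_pos: [0.6336, -0.206, 0.1431]
tcp_rot: [-179.9, 30.1, 179.7]
wrist_force: [8.2, -9.8, -4.1]
opening: 0.0113
grasp_force: 32.8
```

Call:
{"name": "play_rows", "arguments": {
  "increments": [
    {"slide": [0,0.5,0],"angular": [0,0,0],"claw": -1},
    {"slide": [0,0.5,0],"angular": [0,0,0],"claw": -1}
  ]
}}

```text
time: 12.6
ee_pos: [0.6336, -0.2051, 0.1431]
tcp_rot: [-179.9, 30.1, 179.7]
wrist_force: [8.7, -9.7, -5.2]
opening: 0.0114
grasp_force: 32.8
```

Call:
{"name": "play_rows", "arguments": {
  "increments": [
    {"slide": [0,0.5,0],"angular": [0,0,0],"claw": -1},
    {"slide": [0,0.5,0],"angular": [0,0,0],"claw": -1}
  ]
}}

```text
time: 12.8
ee_pos: [0.6336, -0.2041, 0.1431]
tcp_rot: [-179.9, 30.1, 179.7]
wrist_force: [8.0, -10.7, -6.2]
opening: 0.0114
grasp_force: 32.8
```

Call:
{"name": "play_rows", "arguments": {
  "increments": [
    {"slide": [0,0.5,0],"angular": [0,0,0],"claw": -1},
    {"slide": [0,0.5,0],"angular": [0,0,0],"claw": -1}
  ]
}}

```text
time: 13.0
ee_pos: [0.6335, -0.2034, 0.1431]
tcp_rot: [-179.9, 30.1, 179.7]
wrist_force: [8.0, -12.2, -5.7]
opening: 0.0115
grasp_force: 32.7
```

Call:
{"name": "play_rows", "arguments": {
  "increments": [
    {"slide": [0,0.5,0],"angular": [0,0,0],"claw": -1},
    {"slide": [0,0.5,0],"angular": [0,0,0],"claw": -1}
  ]
}}

```text
time: 13.2
ee_pos: [0.6335, -0.2025, 0.1431]
tcp_rot: [-179.9, 30.1, 179.6]
wrist_force: [7.2, -12.7, -5.8]
opening: 0.0112
grasp_force: 32.7
```

Call:
{"name": "play_rows", "arguments": {
  "increments": [
    {"slide": [0,0.5,0],"angular": [0,0,0],"claw": -1},
    {"slide": [0,0.5,0],"angular": [0,0,0],"claw": -1},
    {"slide": [0,0.5,0],"angular": [0,0,0],"claw": -1},
    {"slide": [0,0.5,0],"angular": [0,0,0],"claw": -1}
  ]
}}

```text
time: 13.6
ee_pos: [0.6335, -0.2008, 0.1431]
tcp_rot: [-179.8, 30.1, 179.6]
wrist_force: [7.9, -13.2, -6.4]
opening: 0.0113
grasp_force: 32.7
```

Call:
{"name": "play_rows", "arguments": {
  "increments": [
    {"slide": [0,0.5,0],"angular": [0,0,0],"claw": -1},
    {"slide": [0,0.5,0],"angular": [0,0,0],"claw": -1}
  ]
}}

```text
time: 13.8
ee_pos: [0.6335, -0.1998, 0.143]
tcp_rot: [-179.8, 30.1, 179.6]
wrist_force: [8.2, -12.8, -5.4]
opening: 0.0114
grasp_force: 32.7
```

```bash
python3 - <<'E'
from h import *
F=[]
im,i=snap('wrist','w7'); gobed([51,-27,51])
for k in range(5): F.append(bot.get_obs()['wrist_force'][1]); bot.camera('wrist')
print(F)
g=cv2.cvtColor(im,cv2.COLOR_BGR2GRAY); g6=cv2.cvtColor(cv2.imread('pics/w6.png'),cv2.COLOR_BGR2GRAY)
print(list(g6[210,352:390])); print(list(g[210,352:390])); print(list(g[210,390:500]))
E
```

```text
now in bed mm [ 53.  -28.5  55.6]
slide total [2.  1.5 4.5] rows 1 each [2.03 1.54 4.55]
turn total [-0.25  0.14 -0.14] rows 1 each [-0.25  0.14 -0.14]
pos [ 0.6335 -0.1998  0.1431] rot [-179.83   30.14  179.63] F [  8.97 -13.11  -5.46] open 11.2 t 13.85
[np.float64(-13.105993681513437), np.float64(-13.905937589610703), np.float64(-14.002701189109127), np.float64(-13.16800382248582), np.float64(-12.289301278569788)]
[np.uint8(188), np.uint8(188), np.uint8(190), np.uint8(189), np.uint8(186), np.uint8(180), np.uint8(157), np.uint8(122), np.uint8(107), np.uint8(109), np.uint8(111), np.uint8(110), np.uint8(111), np.uint8(109), np.uint8(109), np.uint8(110), np.uint8(109), np.uint8(109), np.uint8(109), np.uint8(109), np.uint8(111), np.uint8(111), np.uint8(112), np.uint8(109), np.uint8(110), np.uint8(110), np.uint8(108), np.uint8(105), np.uint8(103), np.uint8(101), np.uint8(104), np.uint8(102), np.uint8(101), np.uint8(101), np.uint8(150), np.uint8(226), np.uint8(236), np.uint8(234)]
[np.uint8(189), np.uint8(191), np.uint8(191), np.uint8(189), np.uint8(185), np.uint8(178), np.uint8(154), np.
[... 1411 characters left out ...]
int8(234), np.uint8(235), np.uint8(234), np.uint8(235), np.uint8(234), np.uint8(234), np.uint8(232), np.uint8(234), np.uint8(233), np.uint8(234), np.uint8(234), np.uint8(234), np.uint8(235), np.uint8(234), np.uint8(234), np.uint8(236), np.uint8(237), np.uint8(238), np.uint8(238), np.uint8(236), np.uint8(237), np.uint8(235), np.uint8(235), np.uint8(234), np.uint8(238), np.uint8(226), np.uint8(155), np.uint8(112), np.uint8(110), np.uint8(112), np.uint8(112), np.uint8(113), np.uint8(112), np.uint8(112), np.uint8(112), np.uint8(111), np.uint8(114), np.uint8(114), np.uint8(113), np.uint8(111), np.uint8(112), np.uint8(111), np.uint8(114), np.uint8(112), np.uint8(113), np.uint8(113), np.uint8(112)]
```

The carriage edge has not moved against the gripper, and the jaw has shifted 10 px at 2.4 px/mm, so it is pressed back about 4.2 mm. I'll add 0.8 mm, let go and back away.

Call:
{"name": "play_rows", "arguments": {
  "increments": [
    {"slide": [0,0.4,0],"angular": [0,0,0],"claw": -1},
    {"slide": [0,0.4,0],"angular": [0,0,0],"claw": -1},
    {"slide": [0,0,0],"angular": [0,0,0],"claw": -1},
    {"slide": [0,0,0],"angular": [0,0,0],"claw": -0.5},
    {"slide": [0,0,0],"angular": [0,0,0],"claw": -0.2},
    {"slide": [0,0,0],"angular": [0,0,0],"claw": 0},
    {"slide": [0,0,0],"angular": [0,0,0],"claw": 0},
    {"slide": [0,0,0],"angular": [0,0,0],"claw": 0}
  ]
}}

```text
time: 14.9
ee_pos: [0.6331, -0.1964, 0.1427]
tcp_rot: [179.9, 30.1, 179.7]
wrist_force: [0.1, 0.4, 0.6]
opening: 0.0428
grasp_force: 0.0
```

Call:
{"name": "play_rows", "arguments": {
  "increments": [
    {"slide": [0,0,-15],"angular": [0,0,0],"claw": 0},
    {"slide": [0,0,-25],"angular": [0,0,0],"claw": 0},
    {"slide": [0,0,-25],"angular": [0,0,0],"claw": 0},
    {"slide": [20,0,-20],"angular": [0,0,0],"claw": 0},
    {"slide": [40,0,0],"angular": [0,0,0],"claw": 0},
    {"slide": [0,0,0],"angular": [0,0,0],"claw": 0},
    {"slide": [0,0,0],"angular": [0,0,0],"claw": 0}
  ]
}}

```text
time: 15.6
ee_pos: [0.538, -0.1963, 0.1871]
tcp_rot: [179.9, 30.1, 179.7]
wrist_force: [0.3, -0.4, 0.3]
opening: 0.0428
grasp_force: 0.0
```

```bash
python3 - <<'E'
from h import *
im,i=snap('wrist','w8')
E
```

```text
(no output)
```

View pics/w8.png

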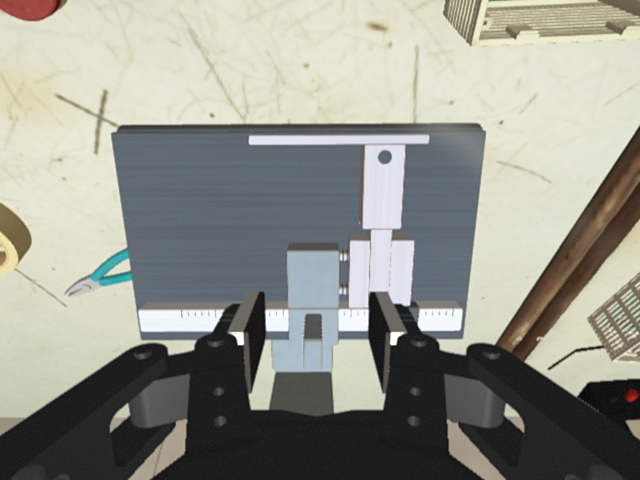

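The view shows the tongue pinched between the jaws, the thick end at the ledge (row 144) and the gripper clear. I'll check how far the jaw is pressed back.

```bash
python3 - <<'E'
from h import *
R,t=bed(); n=R[:,2]; i=info('wrist'); o=bot.get_obs()
def TT(R,p): M=np.eye(4);M[:3,:3]=R;M[:3,3]=p;return M
W=TT(Ro.from_euler('xyz',o['tcp_rot'],degrees=True).as_matrix(),o['ee_pos'])
C=TT(i[3],i[4])@W   # tool->cam
def cam(pos,rot):
    M=C@np.linalg.inv(TT(Ro.from_euler('xyz',rot,degrees=True).as_matrix(),pos)); return (i[0],i[1],i[2],M[:3,:3],M[:3,3])
c6=cam([.6335,-.2114,.1431],[-179.93,30.14,179.69]); c7=cam([.6335,-.1998,.1431],[-179.83,30.14,179.63])
def edges(name,row,a,b):
    g=cv2.cvtColor(cv2.imread('pics/%s.png'%name),cv2.COLOR_BGR2GRAY)[row].astype(float); return [(k,int(g[k])) for k in range(a,b)]
print(edges('w8',270,334,376)); print(edges('w8',355,298,328))
def y(uv,z,c): return (R.T@(onplane('wrist',uv,t+z/1e3*n,n,c)-t)*1e3)[1]
for nm,c,row,ce,je in [('w6',c6,210,358.6,386.3),('w7',c7,210,358.6,376.4)]:
    print(nm,'carr',y((ce,row),26,c),'jawback',y((je,row),23,c))
g=cv2.cvtColor(cv2.imread('pics/w8.png'),cv2.COLOR_BGR2GRAY)[270].astype(float)
def sub(a,b,th):
    for k in range(a,b):
        if (g[k]-th)*(g[k+1]-th)<0: return k+(th-g[k])/(g[k+1]-g[k])
ce=sub(334,345,140); je=sub(343,356,165); print(ce,je,'w8 carr',y((ce,270),26,i),'jaw',y((je,270),23,i))
for nm,uv,z in [('end',(383,144.5),24),('tip',(391,307),24),('sideT',(403.5,150),24),('sideB',(401.5,225),24)]: print(nm,(R.T@(onplane('wrist',uv,t+z/1e3*n,n,i)-t)*1e3).round(1))
E
```

```text
[(334, 176), (335, 177), (336, 176), (337, 179), (338, 168), (339, 117), (340, 98), (341, 105), (342, 103), (343, 104), (344, 104), (345, 104), (346, 102), (347, 97), (348, 104), (349, 156), (350, 221), (351, 228), (352, 228), (353, 230), (354, 228), (355, 228), (356, 230), (357, 228), (358, 229), (359, 230), (360, 229), (361, 227), (362, 226), (363, 226), (364, 222), (365, 223), (366, 226), (367, 230), (368, 222), (369, 161), (370, 213), (371, 226), (372, 225), (373, 224), (374, 223), (375, 226)]
[(298, 187), (299, 187), (300, 186), (301, 190), (302, 188), (303, 166), (304, 171), (305, 182), (306, 185), (307, 184), (308, 183), (309, 184), (310, 186), (311, 184), (312, 187), (313, 185), (314, 187), (315, 184), (316, 185), (317, 186), (318, 186), (319, 183), (320, 179), (321, 169), (322, 170), (323, 188), (324, 186), (325, 186), (326, 186), (327, 186)]
w6 carr -21.735029309915994 jawback -9.515954333239137
w7 carr -10.166980924445788 jawback -2.2052682210460683
338.54901960784315 349.1384615384615 w8 carr -9.757244196044935 jaw -2.211388917309738
end [-74.2  17.1  24. ]
tip [37.5 28.2 24. ]
sideT [-70.8  30.3  24. ]
sideB [-22.2  32.   24. ]
```

The jaw is pressed back about 4.7 mm (about 5.2 N), and the bar is seated and square. I'll hand it in.

```bash
python3 -c "
from workcell import bot
print(bot.job_done())"
```

```text
the job is handed in; nothing more can be done
None
```

The bar lies flat on the bed with its thick end at the ledge and its tongue pinched between the jaws. The sprung jaw is pressed back about 4.7 mm (about 5.2 N by the spring figures), the gripper has let go, and the job is handed in; no verdict was returned.

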